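# Fit the hex key into the rod clamp

### The arm

A 7-joint arm with a two-finger parallel gripper is mounted at the origin on a cart in front of the work surface, level with it; the furniture and walls round the work are solid. World frame = base frame: x ahead of the robot, y to its left, z up, the work surface at z = 0. Lengths are in m, angles in rad, forces in N, time in s.
With the tool pointing down it reaches from about 0.425 to 1.025 m from the base axis. Payload 9.4 kg.
Tool frame: the origin (TCP) lies midway between the tips of the shut fingers; the grasp point (between the pads) lies behind it (manip.pinch_z is the z of the grasp point in the tool frame, in m); z points along the fingers, y is the line along which they close (so a half turn about z gives the same grasp; the last joint's range is limited). The gripper opens to 85 mm and grips with 20 to 120 N. Pads are 22 mm wide; open, the fingers measure 114 mm over their backs; the gripper's body (76 mm by 85 mm) begins 54 mm behind the grasp point. The pads swing forward as they close: fully open they stand 13 mm farther back than shut.
Start: joints at [-1.18, 0.599, -0.003, 1.599, 0.002, 0.943, -0.08], TCP at [0.327, 0.647, 0.231] pointing down, gripper open.
Joint ranges: [-2.57, 2.57], [-0.35, 1.97], [-1.29, 1.29], [0.11, 2.56], [-1.05, 4.19], [0.11, 1.86], [-2.63, 2.63]. Speed limits (rad/s): [2.22, 2.22, 3.01, 3.01, 3.14, 3.14, 3.14].

### API

Orientations are given as [roll, pitch, yaw] about the fixed x, y, z axes, in that order (R = Rz(yaw) Ry(pitch) Rx(roll)).
In Python, from rig import manip, grab_frame, calibration, boxes_of gives the robot as it stands.
- The arm moves only by the shell command python3 -m inch 'ROWS' [FORCE]. ROWS is JSON, one flat list of numbers, 7 for each row, row after row: the opening, from 0 (shut) to 1 (fully open), then the shift along the tool's x, y, z in cm, then the turn, a rotation vector about the tool's x, y, z in rad. A call has 1 to 12 rows; each row shifts and turns the commanded pose from where the row before left it, along the tool's axes as they then stand; what a row does not reach is not made up. A row lasts 1/10 s, in which the tool goes at most 50 mm and 8.59 degrees, less where a joint would pass 70% of its speed; a pose out of reach is approached as far as the arm can. A call is refused whole if a number of a shift passes 5 or a number of a turn 0.15, either way. A call with a gripper value outside its range is refused whole. The fingers move at their own pace and stop on an object; FORCE is the grip in N (left out, the last holds). Time passes only in rows, so rows that do not move let the fingers close. It gives the time, the measured TCP pose, the force, the opening and the grip force at its end, in the units of the state.
- manip.read_state(): the state, without advancing time (a new reading comes with each control period).
- grab_frame(name): name is "scene" or "top"; returns the picture (384x512x3 uint8, blue, green, red); there is no depth.
- calibration(name): a dict with "K" (3x3 intrinsics, pixels), "R" (3x3) and "t" (3): a world point X has camera coordinates R X + t. Camera axes: x right, y down, z forward; pixel columns grow to the right and rows downward; lengths in m; the calibration is good to about 2 mm. A picture is of the moment at which its call begins. calibration takes no time and is no camera call.
- manip.sign_off(): hands the job in; it is judged then, once.
Trained networks look in the newest picture that a camera, given by its name, has taken for a name from the list of things; names that differ only in an ending like _2 or _b are one class to them, and where a whole thing is asked for, a point or a joint stands for the part that bears it (a point fixed in the world has none). Each returns a list of dicts, best first, with "conf" (0 to 1); they miss things now and then, are a little off and sometimes report something else, mostly with a low value. They report only what shows in the picture. A call takes as long as a camera call.
- boxes_of(label, camera): "rect" ([left, top, right, bottom] in pixels, round what is visible of it).
The state is a dict: "time": time; "joint_positions": joint angles; "joint_velocities": joint speeds; "joint_efforts": joint torques, N m; "position": TCP position; "tool_rot": TCP orientation; "contact_force": force on the tool from outside, world axes, zero at the start; "moment": the same for the moment, N m; "width": finger opening in m; "gripper_force": force on a finger pad.
Only numpy, scipy, OpenCV 4.12 (cv2) and the standard library are available. Lean on these libraries where they do the work, as an engineer would, in place of code of your own. Each camera call takes 0.05 s, during which the arm holds its last target. There are 200 camera calls.

### The job

The rod clamp is to be adjusted next. Take the larger of the two T-handle hex keys from the rack and fit it into the recessed hexagon socket in the top of the rod clamp, turned so that it drops right in and its collar sits flat on the clamp, then let go and leave it standing there. Leave the smaller key in the rack.

Things in the scene. Friction and masses are not known exactly. Their poses are not given: they have to be found in the camera images.
- large_key (a point): Larger T-handle hex key, loose, upright in one of the rack's two holes. Point: centre of its black bar, 90 x 16 x 20 mm high; x along the bar, z up. Grip the bar's middle across 16 mm. Below: neck, steel collar 54 mm wide, 6 thick, underside 41 mm under the point, on the rack; hexagon shank 24 mm across flats, two flats parallel to the bar, end 89 mm under the point, last 8 mm tapered. 0.35 kg.
- small_key (a point): Smaller T-handle hex key, loose, in the rack's other hole, 120 mm away; not to be used. Point: centre of its black bar, 56 x 12 x 16 mm high; x along the bar, z up. Collar 44 mm wide, shank 14 mm across flats. The rack is fixed, grey, a plate 62 x 210 mm on two end cheeks, top 70 mm above the worktop.
- socket (a point): Centre of the socket's round mouth, 44 mm wide, level with the rod clamp's flat top; z up, x along the clamp's long side. A funnel 18 mm deep narrows to a fixed hexagon 26 mm across flats, 52 mm deep in all, two flats parallel to x: the key goes in with its bar along x or 60 degrees from it either way, within 10 degrees. Home, the collar rests on the top, bar's centre 41 mm above the point.
- rod_clamp: Rod clamp, fixed: aluminium block 130 (x) x 80 x 60 mm high on a foot 142 x 92 mm. Origin: middle of its underside, z up. A 12 mm steel rod 150 mm long passes crosswise through its +x end, 30 mm up; the socket's mouth is in the top, 22 mm from the middle towards -x, midway across.

How it is judged:
By the outcome, as a careful person would: the job done as asked, in the order asked, and still so for the second after the job is handed in, with the robot touching nothing.
It also fails if it takes over 40 s, if anything falls off the work surface, if the arm or the gripper's body presses on something with over 40 N, if the wrist force passes 120 N, or if a joint passes its speed limit or range.

## Working session

There is one attempt and no reset: what is moved stays moved. The work goes in short steps, Python scripts to look and compute and a shell command to move; the robot and the scene stay as the last step left them, time stands still between calls to the robot, and variables do not carry over. Pictures are saved under pics/ and viewed, at most 10 in all, crops included, and the job is handed in when it is done.

```bash
mkdir -p pics; python3 - <<'E'
from rig import manip, grab_frame, calibration, boxes_of
import cv2
for c in ("scene","top"):
    cv2.imwrite(f"pics/{c}0.png",grab_frame(c))
    for l in ("large_key","small_key","socket","rod_clamp"):
        print(c,l,[(r["rect"],round(r["conf"],2)) for r in boxes_of(l,c)][:3])
    k=calibration(c);print(k["K"],k["R"],k["t"])
s=manip.read_state();print(s["time"],s["position"],s["tool_rot"],manip.pinch_z,s["contact_force"])
E
```

```text
scene large_key [([267.2, 165.5, 307.6, 204.7], 0.63)]
scene small_key [([311.0, 148.3, 333.9, 177.4], 0.71)]
scene socket [([127.7, 240.9, 228.6, 321.5], 0.81)]
scene rod_clamp [([129.7, 239.7, 227.7, 324.5], 0.97)]
[[450.03223186   0.         252.04750355]
 [  0.         450.03223186 196.93700433]
 [  0.           0.           1.        ]] [[-0.8685492  -0.49555748  0.00671352]
 [-0.31451635  0.54067364 -0.78022528]
 [ 0.38301665 -0.67977555 -0.62546259]] [0.43935508 0.30330429 0.64078643]
top large_key [([270.1, 181.9, 295.5, 217.7], 0.81)]
top small_key [([320.9, 200.7, 341.3, 226.3], 0.59), ([151.4, 145.4, 209.4, 210.7], 0.24)]
top socket [([152.3, 148.4, 210.0, 210.8], 0.68)]
top rod_clamp [([154.4, 145.5, 212.3, 203.0], 0.78)]
[[448.61176477   0.         256.47906381]
 [  0.         448.61176477 193.63143537]
 [  0.           0.           1.        ]] [[ 0.01958711 -0.99980681 -0.00163761]
 [-0.97836817 -0.01882967 -0.20601256]
 [ 0.20594193  0.00563737 -0.97854798]] [-0.10775383  0.5483543   1.05407485]
0.5 [0.3269256 0.6470878 0.231265 ] [-3.14156589e+00  3.68394665e-05  2.67380942e+00] -0.0187 [ 0.7032424  -0.67458437  0.23573432]
```

View pics/scene0.png

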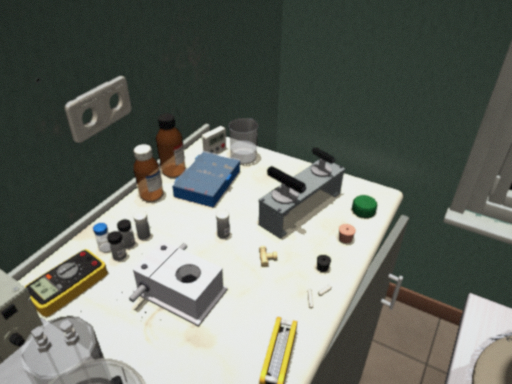

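View pics/top0.png

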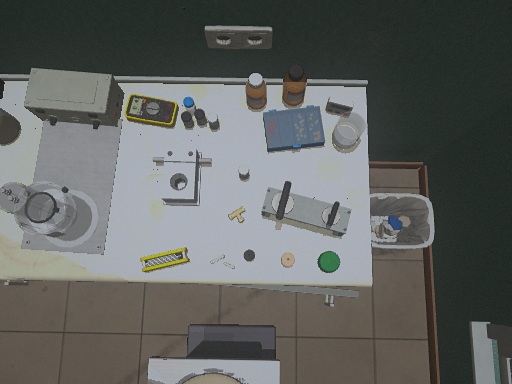

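The top view shows the large key's bar at about (284,200), the small one at (334,213) and the socket mouth at about (179,182). The clamp's rod is at its far (+world x) end, around row 160. The scene view shows the large bar at about (286,180) and the socket at about (187,271). I'll measure from enlarged crops.

```bash
python3 - <<'E'
import cv2,numpy as np
t=cv2.imread("pics/top0.png");s=cv2.imread("pics/scene0.png")
def crop(i,x,y,w=66,h=50):return cv2.resize(i[y:y+h,x:x+w],(396,300),interpolation=cv2.INTER_CUBIC)
cv2.imwrite("pics/c1.png",np.vstack([np.hstack([crop(t,252,175),crop(t,150,155)]),np.hstack([crop(s,255,155),crop(s,155,245)])]))
for n,i,(x0,y0,x1,y1) in (("top",t,(268,178,298,221)),("scene",s,(262,160,308,200))):
    g=i[y0:y1,x0:x1].max(2)
    m=(g<60).astype(np.uint8)
    k,l,st,c=cv2.connectedComponentsWithStats(m)
    j=1+st[1:,4].argmax();p=np.argwhere(l==j)[:,::-1]+[x0,y0]
    print(n,st[j],c[j]+[x0,y0],cv2.minAreaRect(p.astype(np.float32)))
E
```

```text
top [21  5  2  4  5] [289.8 184.8] ((289.95001220703125, 184.64999389648438), (0.9486832022666931, 3.1622774600982666), 18.434947967529297)
scene [  6   7  37  26 383] [286.39425587 179.7154047 ] ((285.4561767578125, 180.04234313964844), (41.168373107910156, 10.985942840576172), 27.552810668945312)
```

View pics/c1.png

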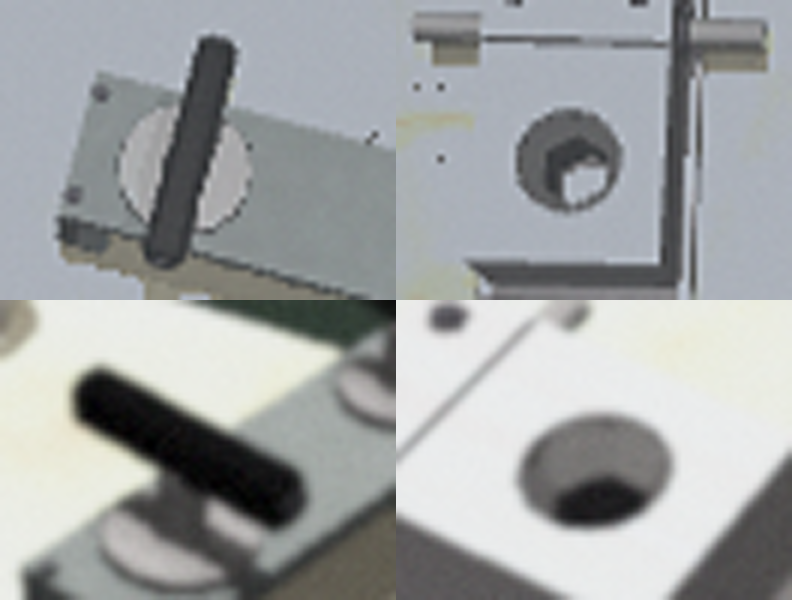

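```bash
cat > h.py <<'E'
import numpy as np
from rig import calibration
def plane(c,u,v,z):
    k=calibration(c);d=k["R"].T@np.linalg.solve(k["K"],[u,v,1]);o=-k["R"].T@k["t"]
    return o+d*(z-o[2])/d[2]
def tri(a,b):
    A=[];B=[]
    for c,(u,v) in (("top",a),("scene",b)):
        k=calibration(c);P=k["K"]@np.c_[k["R"],k["t"]]
        for q,r in ((u,0),(v,1)): A.append(q*P[2,:3]-P[r,:3]);B.append(P[r,3]-q*P[2,3])
    x=np.linalg.lstsq(np.array(A),np.array(B),rcond=None);return x[0]
def proj(c,X):
    k=calibration(c);p=k["K"]@(k["R"]@X+k["t"]);return p[:2]/p[2]
E
python3 - <<'E'
from h import *
np.set_printoptions(precision=4,suppress=True)
T=lambda X,Y:(252+X/6-.5+0.08,175+Y/6-.5+.08)
S=lambda X,Y:(255+X/6-.42,155+(Y-300)/6-.42)
C=lambda X,Y:(150+(X-396)/6-.42,155+Y/6-.42)
D=lambda X,Y:(155+(X-396)/6-.42,245+(Y-300)/6-.42)
print("key tri",tri(T(191,152),S(189,448)))
for z in(.111,.121):print(plane("top",*T(191,152),z),plane("scene",*S(189,448),z))
a,b=plane("top",*T(215,46),.12),plane("top",*T(166,258),.12);print("bar",a,b,np.degrees(np.arctan2(*(a-b)[1::-1])))
a,b=plane("scene",*S(98,396),.12),plane("scene",*S(285,497),.12);print("bar",a,b,np.degrees(np.arctan2(*(a-b)[1::-1])))
print("sock tri",tri(C(569,160),D(596,470)))
for z in(.06,.066,.07):print(plane("top",*C(569,160),z),plane("scene",*D(596,470),z))
a,b=plane("top",*C(482,39),.066),plane("top",*C(668,44),.066);print("slit",np.degrees(np.arctan2(*(a-b)[1::-1]))-90)
a,b=plane("top",*C(470,262),.066),plane("top",*C(660,262),.066);print("edge",np.degrees(np.arctan2(*(a-b)[1::-1]))-90)
from rig import manip;s=manip.read_state();print(s["time"])
E
```

```text
key tri [ 0.5237 -0.1613  0.1108]
[ 0.5251 -0.1609  0.111 ] [ 0.522  -0.1612  0.111 ]
[ 0.5232 -0.1603  0.121 ] [ 0.5164 -0.1488  0.121 ]
bar [ 0.5658 -0.1695  0.12  ] [ 0.4816 -0.1511  0.12  ] -12.328224396633832
bar [ 0.5556 -0.1608  0.12  ] [ 0.4795 -0.142   0.12  ] -13.851105618885478
sock tri [0.5764 0.0971 0.06  ]
[0.5774 0.0975 0.06  ] [0.5754 0.0969 0.06  ]
[0.576  0.0964 0.066 ] [0.5718 0.101  0.066 ]
[0.5751 0.0956 0.07  ] [0.5694 0.1037 0.07  ]
slit -0.5001418405350648
edge 1.103584296303552
0.5
```

```bash
python3 - <<'E'
from h import *
np.set_printoptions(precision=3,suppress=True)
print(tri((15,190),(68,328)),tri((40,207),(60,370)),tri((255,80),(142,152)),tri((295,72),(167,122)))
from scipy.spatial.transform import Rotation as R
from rig import manip;s=manip.read_state()
r=R.from_euler("xyz",s["tool_rot"]);print(r.inv().apply(np.array([.5237,-.161,.3])-s["position"])*100)
E
python3 -m inch '[1,0,0,-3,0,0,0, 1,0,0,-4,0,0,0, 1,0,0,-4,0,0,0, 1,0,0,-4,0,0,0, 1,0,0,-2,0,0,0]'
```

```text
[0.492 0.365 0.298] [0.496 0.367 0.218] [ 0.824 -0.089  0.116] [ 0.834 -0.187  0.138]
[-54.001 -63.255  -6.87 ]
time: 1.0
position: [0.3273, 0.6478, 0.4057]
tool_rot: [3.137, -0.0, 2.674]
contact_force: [1.3, 0.7, 0.1]
width: 0.0852
gripper_force: 0.0
```

```bash
python3 -m inch '[1,-1.5,-1.8,0,0,0,0, 1,-3,-3.5,0,0,0,0, 1,-3,-3.5,0,0,0,0, 1,-3,-3.5,0,0,0,0, 1,-3,-3.5,0,0,0,0, 1,-3,-3.5,0,0,0,0, 1,-3,-3.5,0,0,0,0, 1,-3,-3.5,0,0,0,0, 1,-3,-3.5,0,0,0,0, 1,-3,-3.5,0,0,0,0, 1,-3,-3.5,0,0,0,0, 1,-3,-3.5,0,0,0,0]'
python3 -m inch '[1,-3,-3.5,0,0,0,0, 1,-3,-3.5,0,0,0,0, 1,-3,-3.5,0,0,0,0, 1,-3,-3.5,0,0,0,0, 1,-3,-3.5,0,0,0,0, 1,-3,-3.5,0,0,0,0, 1,-1.5,-2,0,0,0,0, 1,0,0,0,0,0,-0.08, 1,0,0,0,0,0,-0.09, 1,0,0,0,0,0,-0.08, 1,0,0,0,0,0,0, 1,0,0,0,0,0,0]'; python3 -c "from rig import manip;print(manip.read_state()['joint_positions'])"
```

```text
time: 2.2
position: [0.4532, 0.1299, 0.4017]
tool_rot: [3.141, 0.001, 2.674]
contact_force: [0.9, -0.1, -1.1]
width: 0.0854
gripper_force: 0.0
time: 3.4
position: [0.5234, -0.1614, 0.4014]
tool_rot: [3.141, 0.0, 2.921]
contact_force: [-0.9, -0.2, -0.4]
width: 0.0851
gripper_force: 0.0
[-0.10931028  0.22879164  0.38781389  1.79889002 -0.09503975  1.13187319
  1.66041128]
```

```bash
python3 -m inch '[1,0,0,2,0,0,0, 1,0,0,4,0,0,0, 1,0,0,4,0,0,0, 1,0,0,4,0,0,0, 1,0,0,4,0,0,0, 1,0,0,3,0,0,0, 1,0,0,3,0,0,0, 0.6,0,0,0,0,0,0, 0.6,0,0,0,0,0,0]'
python3 - <<'E'
from h import *
from rig import grab_frame;import cv2
t=grab_frame("top");s=grab_frame("scene")
c=lambda i,x,y:cv2.resize(i[y:y+75,x:x+100],(400,300),interpolation=cv2.INTER_CUBIC)
cv2.imwrite("pics/c2.png",np.hstack([c(t,235,160),c(s,240,130)]))
E
```

```text
time: 4.3
position: [0.5236, -0.1615, 0.1616]
tool_rot: [-3.141, -0.001, 2.923]
contact_force: [-0.2, 0.0, -0.2]
width: 0.059
gripper_force: 0.0
```

View pics/c2.png

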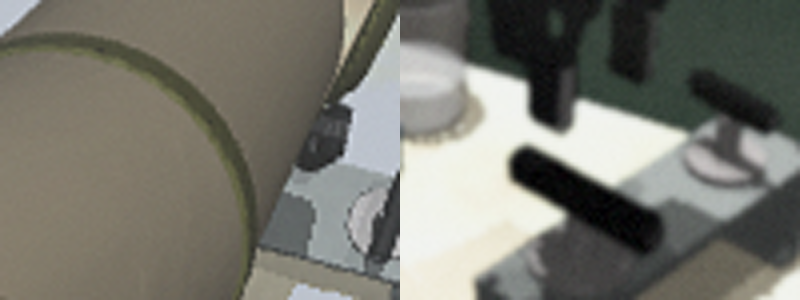

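The top view is blocked by the arm. In the scene crop the fingers (about (555,105) and (632,55)) straddle the large bar from above, clear of it, so I'll descend and grip.

```bash
python3 -m inch '[0.8,0,0,1,0,0,0, 0.8,0,0,2,0,0,0, 0.8,0,0,2,0,0,0, 0.8,0,0,2,0,0,0, 0.8,0,0,0,0,0,0, 0,0,0,0,0,0,0, 0,0,0,0,0,0,0, 0,0,0,0,0,0,0, 0,0,0,0,0,0,0, 0,0,0,0,0,0,0, 0,0,0,0,0,0,0]' 80
```

```text
time: 5.5
position: [0.5241, -0.1615, 0.0925]
tool_rot: [3.141, 0.002, 2.924]
contact_force: [-0.6, 0.8, 7.0]
width: 0.0148
gripper_force: 77.9
```

```bash
python3 -m inch '[0,0,0,-0.5,0,0,0, 0,0,0,-1,0,0,0, 0,0,0,-1.5,0,0,0, 0,0,0,-2,0,0,0, 0,0,0,-2,0,0,0, 0,0,0,-2,0,0,0, 0,0,0,-1,0,0,0, 0,0,0,0,0,0,0, 0,0,0,0,0,0,0]'
python3 - <<'E'
from h import *
from rig import grab_frame;import cv2
s=grab_frame("scene")
cv2.imwrite("pics/c3.png",cv2.resize(s[110:230,230:360],(650,600),interpolation=cv2.INTER_CUBIC))
from rig import manip
from scipy.spatial.transform import Rotation as R
q=manip.read_state();r=R.from_euler("xyz",q["tool_rot"])
print(r.inv().apply(np.array([.5764,.0972,q["position"][2]])-q["position"])*100,q["contact_force"],q["tool_rot"])
print(proj("scene",q["position"]+[0,0,.0187]))
E
```

```text
time: 6.4
position: [0.5232, -0.1611, 0.191]
tool_rot: [3.141, -0.0, 2.924]
contact_force: [1.0, -0.4, -4.7]
width: 0.0148
gripper_force: 78.3
[3.62800422e-01 2.63758216e+01 7.18193521e-04] [-0.77583714  0.46503597 -4.21671524] [ 3.14158061e+00 -1.10424434e-03  2.92401325e+00]
[288.47402693 135.65952491]
```

View pics/c3.png

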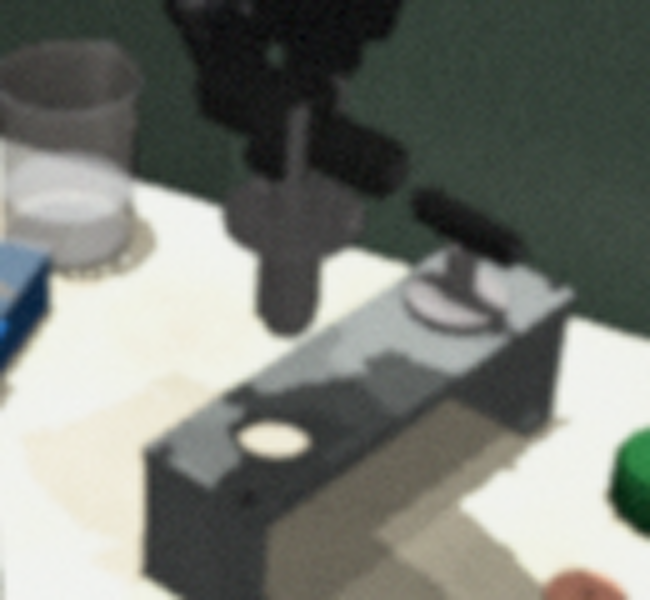

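The key is held level with its shank clear of the rack (shank end at crop (288,330)), and the small key is still in place. Next I'll carry it to the socket and turn the bar along x.

```bash
python3 -m inch '[0,0,2,0,0,0,0, 0,0.1,4,0,0,0,0, 0,0.1,4,0,0,0,0, 0,0.1,4,0,0,0,0, 0,0.1,4,0,0,0,0, 0,0,4,0,0,0,0, 0,0,2.9,0,0,0,0, 0,0,1.5,0,0,0,-0.06, 0,0,0,0,0,0,-0.08, 0,0,0,0,0,0,-0.08, 0,0,0,0,0,0,0, 0,0,0,0,0,0,0]'
python3 -m inch '[0,0,0,1.5,0,0,0, 0,0,0,2,0,0,0, 0,0,0,1.5,0,0,0, 0,0,0,0,0,0,0, 0,0,0,0,0,0,0]'
python3 - <<'E'
from h import *
from rig import grab_frame,manip;import cv2
s=grab_frame("scene");t=grab_frame("top")
c=lambda i,x,y:cv2.resize(i[y:y+120,x:x+80],(400,600),interpolation=cv2.INTER_CUBIC)
cv2.imwrite("pics/c4.png",np.hstack([c(s,150,190),c(t,140,120)]))
q=manip.read_state();p=q["position"];print(p,q["tool_rot"],q["contact_force"])
for n,dz in(("collarunder",-.041+.0187),("shankend",-.089+.0187)):
  u=proj("scene",p+[0,0,dz]);print(n,u,(u-[150,190])*5)
E
```

```text
time: 7.65
position: [0.5763, 0.0962, 0.1908]
tool_rot: [-3.141, -0.001, 3.141]
contact_force: [0.4, -0.8, -4.5]
width: 0.0147
gripper_force: 78.3
time: 8.15
position: [0.5767, 0.0968, 0.1413]
tool_rot: [-3.141, -0.001, -3.141]
contact_force: [0.9, -0.5, -3.8]
width: 0.015
gripper_force: 78.3
[0.57713764 0.09705011 0.14205963] [ 3.14146430e+00  1.09641207e-03 -3.14021639e+00] [-0.16549299 -0.01359958 -4.25301384]
collarunder [183.8791936  247.38445574] [169.395968   286.92227872]
shankend [186.4112571  267.81034926] [182.05628548 389.05174631]
```

View pics/c4.png

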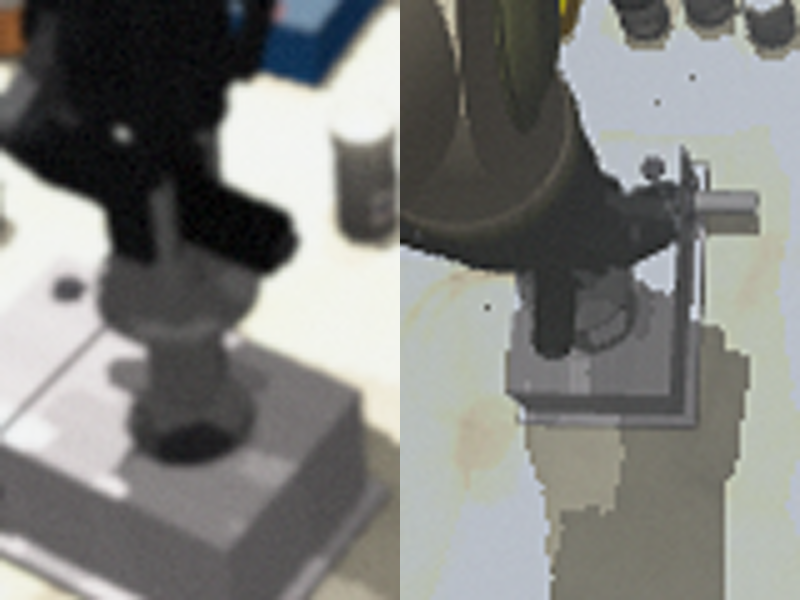

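The shank end in the scene crop is at about (189,400), roughly centred over the mouth at (192,425). It is offset about 2–3 mm along −x from where I modelled it. I'll nudge +x and lower gently.

```bash
python3 -m inch '[0,-0.2,0,0,0,0,0, 0,0,0,0.6,0,0,0, 0,0,0,0.6,0,0,0, 0,0,0,0.6,0,0,0, 0,0,0,0.6,0,0,0, 0,0,0,0,0,0,0, 0,0,0,0,0,0,0]' 60
python3 -m inch '[0,0,0,0.3,0,0,0, 0,0,0,0.3,0,0,0, 0,0,0,0.3,0,0,0, 0,0,0,0,0,0,0]'
```

```text
time: 8.95
position: [0.5785, 0.0972, 0.117]
tool_rot: [-3.141, -0.001, -3.139]
contact_force: [0.2, 0.5, -3.4]
width: 0.0149
gripper_force: 78.3
time: 9.35
position: [0.5784, 0.0973, 0.1079]
tool_rot: [-3.141, -0.001, -3.139]
contact_force: [-0.3, 1.5, -3.4]
width: 0.0149
gripper_force: 78.3
```

```bash
python3 -m inch '[0,0,0,0.3,0,0,0, 0,0,0,0.3,0,0,0, 0,0,0,0.3,0,0,0, 0,0,0,0,0,0,0]'
```

```text
time: 9.75
position: [0.5777, 0.0975, 0.0985]
tool_rot: [-3.142, -0.002, -3.139]
contact_force: [-4.1, 3.2, -5.6]
width: 0.0147
gripper_force: 77.3
```

```bash
python3 -m inch '[0,0.1,0.05,0,0,0,0, 0,0,0,0.3,0,0,0, 0,0,0,0.3,0,0,0, 0,0,0,0.3,0,0,0, 0,0,0,0,0,0,0]'
```

```text
time: 10.25
position: [0.5776, 0.0977, 0.0898]
tool_rot: [-3.141, -0.0, -3.139]
contact_force: [-2.5, 1.4, -4.7]
width: 0.0147
gripper_force: 77.5
```

Going in smoothly, with about 7 mm left.

```bash
python3 -m inch '[0,0,0,0.3,0,0,0, 0,0,0,0.2,0,0,0, 0,0,0,0.1,0,0,0, 0,0,0,0.1,0,0,0, 0,0,0,0,0,0,0]'
```

```text
time: 10.75
position: [0.5775, 0.0977, 0.0831]
tool_rot: [-3.142, -0.0, -3.139]
contact_force: [-2.7, 1.2, -4.6]
width: 0.0145
gripper_force: 77.5
```

```bash
python3 -m inch '[0,0,0,0.1,0,0,0, 0,0,0,0.05,0,0,0, 0,0,0,0,0,0,0]'
```

```text
time: 11.05
position: [0.5775, 0.0978, 0.0826]
tool_rot: [3.141, 0.0, -3.139]
contact_force: [-7.3, 2.8, 8.1]
width: 0.0149
gripper_force: 79.5
```

The collar is on the clamp: the vertical force flipped upward at the expected height. Releasing and rising.

```bash
python3 -m inch '[0.6,0,0,0,0,0,0, 0.8,0,0,0,0,0,0, 0.8,0,0,0,0,0,0, 0.8,0,0,0,0,0,0, 0.8,0,0,-1,0,0,0, 0.8,0,0,-2,0,0,0, 0.8,0,0,-4,0,0,0, 0.8,0,0,-4,0,0,0, 0.8,0,0,-4,0,0,0, 0.8,0,0,-2,0,0,0, 0.8,0,0,0,0,0,0]'
python3 - <<'E'
from h import *
from rig import grab_frame,boxes_of;import cv2
s=grab_frame("scene");print(boxes_of("large_key","scene"),boxes_of("small_key","scene"))
cv2.imwrite("pics/c5.png",cv2.resize(s[130:330,110:370],(780,600),interpolation=cv2.INTER_CUBIC))
for z in(0,.041):print((proj("scene",np.array([.5764,.0972,.06+z]))-[110,130])*3)
E
```

```text
time: 12.15
position: [0.5792, 0.0978, 0.2558]
tool_rot: [3.14, 0.006, -3.14]
contact_force: [0.2, -0.1, -1.1]
width: 0.0682
gripper_force: 0.0
[{'rect': [162.2, 237.5, 209.2, 281.3], 'conf': 0.85}] [{'rect': [310.9, 150.0, 336.0, 177.7], 'conf': 0.97}]
[231.91296399 428.3763409 ]
[225.61892528 377.36950294]
```

View pics/c5.png

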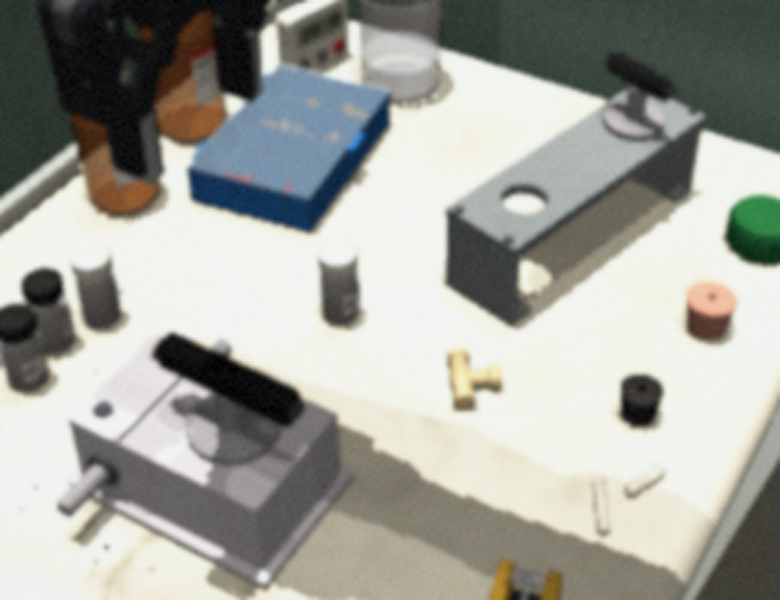

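The large key stands in the socket, bar centre at about (228,377) against the expected (226,377), with its collar flat on the clamp. The small key is still in the rack and the gripper is clear.

```bash
python3 -c "from rig import manip;print(manip.sign_off())"
```

```text
the job is handed in; nothing more can be done
None
```

The large key stands fully seated in the rod clamp's socket with its collar flat on the top, the small key is still in the rack, the gripper is clear, and the job was handed in at about 12 s.

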